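Clear the jar chest's lid and hold it half open

TASK

Clear the cork and the wood offcut off the lid of the jar chest into the green scrap bin, leaving the lid shut until both are in. Then lift the lid and hold it open at 45 degrees, so that someone can reach the jars inside: it falls shut if let go, so finish while still holding it there. Leave all the jars, the loose jar cap and the spoon where they are.

Things in the scene. Friction and masses are not known exactly. Their poses are not given: they have to be found in the camera images.
- chest: low wooden box with dark steel corners, fixed to the table, 200 mm in x (depth) by 300 mm in y (width), walls 130 mm high, 10 mm thick; origin at the centre of its underside on the table; its -x is the front, on the robot's side, +x the hinge side. Two jars inside. Yaw up to 0.25 rad either way.
- lid_panel: the chest's lid: dark wood board 200 x 300 x 12 mm with a brass bar at its front; 0.35 to 0.7 kg. Origin on the hinge line, mid width, at the lid's underside (130 mm up, 100 mm behind the chest's centre). x runs from front edge to hinge, y along the hinge, z out of the upper face. Shut: upper face 142 mm above the table, axes parallel to the chest's. Below about 85 degrees it drops shut if let go.
- lid_hinge (a joint): opening angle of the lid in rad: 0 shut, grows as the front edge rises; 0.785 is the 45 degrees wanted; stops at 1.9. Hinge almost frictionless, no spring, only the lid's weight.
- lid_handle (a point): middle of the lid's brass bar: round, 12 mm thick, 120 mm long along the lid's y, on two arms from the front edge. The point is 240 mm in front of the hinge line and 6 mm above the lid's underside (shut: 136 mm above the table); 34 mm free between bar and chest. The bar can turn between finger pads, so the tool may keep pointing down as the lid rises.
- cork: debris: tapered cork stopper, 42 mm across below, 36 mm on top, 34 mm high, standing on the lid, 20 g; origin at the centre of its wide underside, z up its axis
- offcut: debris: pale wood crate offcut lying on the lid, 60 mm (x) by 28 mm (y) by 24 mm (z), 30 g; origin at the centre of its underside
- scrap_bin: open green plastic bin, fixed to the table, 190 mm (x) by 170 mm (y) outside, 110 mm high, walls and floor 5 mm; origin at the centre of its underside
- peach_jar: Bystander: loose big glass jar of orange peaches with white cap, 86 mm across, 120 mm high, left of the chest; origin at the centre of its underside
- pickle_jar: Bystander: loose jar of green pickles with white cap, 72 mm across, 110 mm high, at the back; origin under its centre
- cherry_jar: Bystander: loose jar of red cherries with black cap, 72 mm across, 100 mm high, behind the bin; origin under its centre
- chest_jar_l: Bystander: loose jar of peaches inside the chest (left half), 68 mm across, 90 mm high, white cap; origin under its centre
- chest_jar_r: Bystander: loose yellow jar inside the chest (right half), 68 mm across, 90 mm high, green cap; origin under its centre
- jar_cap: Bystander: loose white jar cap lying in front of the chest, 76 mm across, 14 mm high; origin under its centre
- spoon: Bystander: loose wooden spoon lying at the left front; origin under its middle, x along it

How it is judged:
By the outcome, as a careful person would: the job done as asked, in the order asked, and still so for the second after the job is handed in, while the arm keeps its last pose, push and grip.
It also fails if it takes over 69 s, if anything falls off the work surface, if the arm or the gripper's body presses on something with over 40 N, if the wrist force passes 120 N, or if a joint passes its speed limit or range.

ROBOT

A 6-joint arm with a two-finger parallel gripper is mounted at the origin on the work surface. World frame = base frame: x ahead of the robot, y to its left, z up, the work surface at z = 0. Lengths are in m, angles in rad, forces in N, time in s.
With the tool pointing down it reaches from about 0.375 to 0.925 m from the base axis. Payload 5.7 kg.
Tool frame: the origin (TCP) lies on the front face of the gripper's body, between the roots of the fingers; the fingertips stand 80 mm ahead of it and the grasp point (between the pads) lies 61 mm ahead of it; z points along the fingers, y is the line along which they close (so a half turn about z gives the same grasp; the last joint's range is limited). The gripper opens to 88 mm and grips with 3 to 60 N. Pads are 20 mm wide; open, the fingers measure 115 mm over their backs; the gripper's body (75 mm by 178 mm) begins 61 mm behind the grasp point.
Start: joints at [1.07, 0.359, 1.51, -0, 1.272, -0.115], TCP at [0.226, 0.556, 0.303] pointing down, gripper open.
Joint ranges: [-2.97, 2.97], [-1.01, 2.36], [0.21, 2.38], [-0.96, 4.11], [0.2, 2.71], [-2.98, 2.98]. Speed limits (rad/s): [2.39, 2.39, 3.14, 3.14, 3.14, 3.14].

INTERFACE

Orientations are given as a 3x3 rotation matrix whose columns are the frame's x, y, z axes.
In Python, from bench import env gives the robot as it stands.
- The arm moves only by the shell command python3 -m pendant 'ROWS' [OPENING] [FORCE]. ROWS is JSON, a list of rows, each an object with "xyz": the shift along the world's x, y, z in cm, a list of three; "twist": the turn, a rotation vector about the world's x, y, z in degrees, a list of three. In form: [{"xyz": [dx, dy, dz], "twist": [wx, wy, wz]}, ...]. A call has 1 to 20 rows; each row is the pose to reach, as a shift and turn from the pose commanded when the call began; what a row does not reach only later rows make up. A row lasts 1/12 s, in which the tool goes at most 41.7 mm and 7.16 degrees, less where a joint would pass 70% of its speed; a pose out of reach is approached as far as the arm can. A call with a gripper value outside its range is refused whole. OPENING is the finger opening in cm, from 0 to 8.78, set as the call begins (- or left out, the last holds). The fingers move at their own pace and stop on an object; FORCE is the grip in N (left out, the last holds). Time passes only in rows, so rows that repeat a pose let the fingers close. It gives the time, the measured TCP pose, the force, the opening and the grip force at its end, in the units of the state.
- env.get_state(): the state, without advancing time (a new reading comes with each control period).
- env.read_camera(name): name is "side" or "top"; returns the picture (480x640x3 uint8, red, green, blue); there is no depth.
- env.camera_model(name): a dict with "mtx" (3x3 intrinsics, pixels), "distortion" ([k1, k2, p1, p2, k3] as OpenCV has them; the pictures are not rectified), "view" (4x4, takes a point from world to camera coordinates). Camera axes: x right, y down, z forward; pixel columns grow to the right and rows downward; lengths in m; the calibration is good to about 2 mm. A picture is of the moment at which its call begins. camera_model takes no time and is no camera call.
- env.hand_in(): hands the job in; it is judged then, once.
The state is a dict: "time_s": time; "q": joint angles; "joint_velocities": joint speeds; "effort": joint torques, N m; "tool_pos": TCP position; "ee_rot": TCP orientation; "wrist_force": force on the tool from outside, world axes, zero at the start; "ft_torque": the same for the moment, N m; "grip_width": opening from 0.0 (shut) to 1.0 (fully open); "finger_force": force on a finger pad.
Only numpy, scipy, OpenCV 4.12 (cv2) and the standard library are available. Lean on these libraries where they do the work, as an engineer would, in place of code of your own. Each camera call takes 0.05 s, during which the arm holds its last target. There are 200 camera calls.

## Working session

There is one attempt and no reset: what is moved stays moved. The work goes in short steps, Python scripts to look and compute and a shell command to move; the robot and the scene stay as the last step left them, time stands still between calls to the robot, and variables do not carry over. Pictures are saved under pics/ and viewed, at most 10 in all, crops included, and the job is handed in when it is done.

```bash
mkdir -p pics
python3 - <<'E'
from bench import env
import cv2
for n in("top","side"):
    cv2.imwrite(f"pics/{n}0.png",env.read_camera(n)[:,:,::-1])
    m=env.camera_model(n);print(n,m["mtx"],m["distortion"],m["view"])
s=env.get_state();print(s["time_s"],s["tool_pos"],s["ee_rot"],s["grip_width"])
E
```

```text
top [[522.95186043   0.         319.73733908]
 [  0.         522.95186043 237.91584017]
 [  0.           0.           1.        ]] [0.01472915 0.         0.         0.         0.        ] [[-0.01719869 -0.99984813 -0.00281366  0.08121014]
 [-0.99864596  0.01731606 -0.04905499  0.56933619]
 [ 0.04909626  0.00196617 -0.99879212  1.19971116]
 [ 0.          0.          0.          1.        ]]
side [[507.6995676    0.         316.83537711]
 [  0.         507.6995676  248.34103471]
 [  0.           0.           1.        ]] [-0.14314508  0.          0.          0.          0.        ] [[-8.79120566e-01  4.76599445e-01 -2.10474380e-05  4.70315090e-01]
 [ 4.07005156e-01  7.50726118e-01 -5.20343252e-01 -2.22650546e-01]
 [-2.47979504e-01 -4.57453020e-01 -8.53957200e-01  1.56158077e+00]
 [ 0.00000000e+00  0.00000000e+00  0.00000000e+00  1.00000000e+00]]
0.1 [0.2255593  0.55545977 0.30188189] [[-9.26504478e-01  3.76282895e-01 -7.97606306e-04]
 [ 3.76283693e-01  9.26503338e-01 -1.46529340e-03]
 [ 1.87620065e-04 -1.65772714e-03 -9.99998608e-01]] 1.0011577411892736
```

View pics/top0.png

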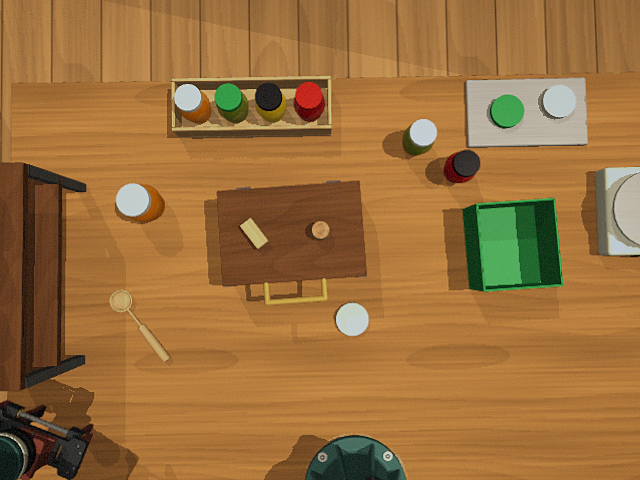

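View pics/side0.png

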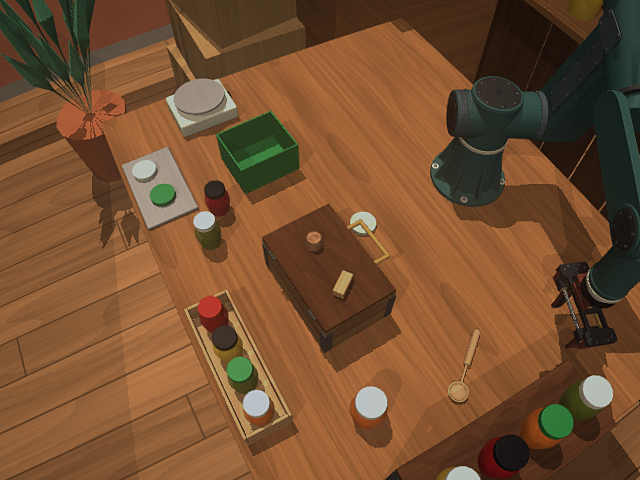

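The top view shows the lid with corners near (218,192), (360,181), (366,275), (223,286), the bar from (265,302) to (327,299), the offcut near (253,234), the cork near (320,230) and the bin near (515,244). I'll enlarge these for accurate pixel positions.

```bash
python3 - <<'E'
import cv2
a=cv2.imread("pics/top0.png")
cv2.imwrite("pics/topc.png",cv2.resize(a[170:320,205:405],None,fx=4,fy=4,interpolation=cv2.INTER_CUBIC))
E
cat > h.py <<'E'
import cv2,numpy as np
from bench import env
def pt(n,u,v,z):
    m=env.camera_model(n);V=np.array(m["view"])
    x,y=cv2.undistortPoints(np.array([[[u,v]]],float),np.array(m["mtx"]),np.array(m["distortion"]))[0,0]
    R=V[:3,:3];c=-R.T@V[:3,3];d=R.T@np.array([x,y,1.])
    return c+d*(z-c[2])/d[2]
E
```

```text
(no output)
```

View pics/topc.png

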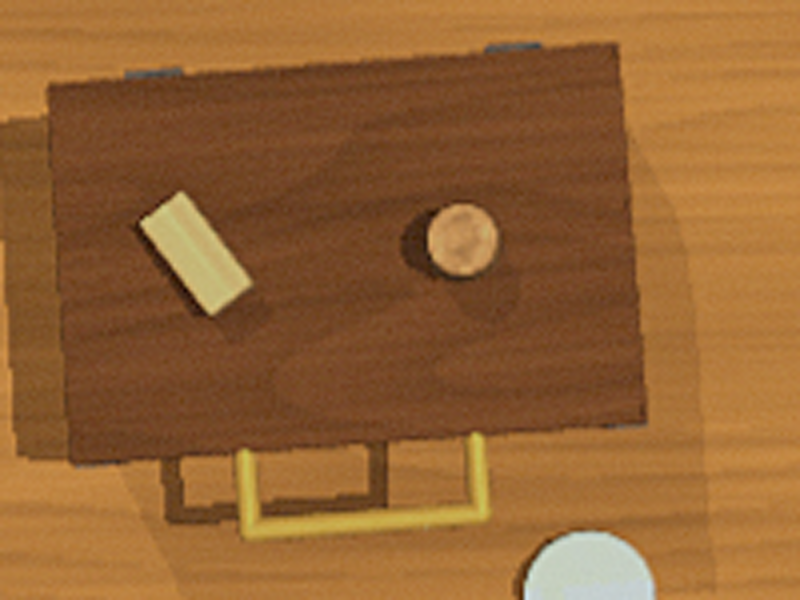

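The crop shows the lid corners at (50,86), (618,44), (647,423), (71,465), the offcut top corners at (181,191), (253,284), (211,317), (139,221), the cork top centre at (463,240), and the bar from (248,531) to (488,513). The white cap is right of and below the bar.

Run:
```python
from h import *
c=lambda u,v,z:pt("top",(u+.5)/4-.5+205,(v+.5)/4-.5+170,z)
L=[c(*p,.142) for p in((50,86),(618,44),(647,423),(71,465))]
print("lid",np.round(L,4),np.round([np.linalg.norm(L[i]-L[i-1]) for i in range(4)],4),np.round(np.mean(L,0),4))
e=L[0]-L[1]+L[3]-L[2];print("yaw",np.arctan2(-e[0],e[1]))
O=[c(*p,.166) for p in((181,191),(253,284),(211,317),(139,221))]
print("off",np.round(np.mean(O,0),4),np.round([np.linalg.norm(O[i]-O[i-1]) for i in range(4)],4))
d=O[1]-O[0]+O[2]-O[3];print("long axis deg",np.degrees(np.arctan2(d[1],d[0])))
print("cork",c(463,240,.176)); 
a,b=c(248,531,.137),c(488,513,.137);print("bar",a,b,(a+b)/2,np.linalg.norm(a-b))
B=[pt("top",*p,.11) for p in((464,205),(555,198),(562,286),(471,291))];print("bin",np.round(B,3),np.mean(B,0))
print("cap",c(589,585,.014))
# side checks
print("side cork",pt("side",314,235,.176),"off",pt("side",343,279,.166))
```

```text
lid [[ 0.6657  0.2834  0.142 ]
 [ 0.6826 -0.0131  0.142 ]
 [ 0.4851 -0.024   0.142 ]
 [ 0.4686  0.274   0.142 ]] [0.1973 0.2969 0.1978 0.2984] [0.5755 0.1301 0.142 ]
yaw 0.056079367653939644
off [0.5757 0.2052 0.166 ] [0.0262 0.06   0.027  0.0612]
long axis deg -143.50963185179762
cork [0.57937637 0.0694776  0.176     ]
bar [0.43275573 0.18351137 0.137     ] [0.43990315 0.05898581 0.137     ] [0.43632944 0.12124859 0.137     ] 0.12473051065109225
bin [[ 0.631 -0.239  0.11 ]
 [ 0.643 -0.433  0.11 ]
 [ 0.455 -0.44   0.11 ]
 [ 0.448 -0.248  0.11 ]] [ 0.54409136 -0.33986756  0.11      ]
cap [0.38963899 0.00045406 0.014     ]
side cork [0.57673652 0.06249597 0.176     ] off [0.57213404 0.19708792 0.166     ]
```

```bash
python3 -m pendant '[{"xyz":[2,-2,0],"twist":[0,0,4]},{"xyz":[4.5,-4.5,0],"twist":[0,0,8]},{"xyz":[7,-7,0],"twist":[0,0,12]},{"xyz":[9.5,-9.5,0],"twist":[0,0,16]},{"xyz":[12,-12,0],"twist":[0,0,20]},{"xyz":[14.5,-14.5,0],"twist":[0,0,24]},{"xyz":[17,-17,0],"twist":[0,0,28]},{"xyz":[19.5,-19.5,0],"twist":[0,0,32]},{"xyz":[22,-22,0],"twist":[0,0,36]},{"xyz":[24.5,-24.5,0],"twist":[0,0,40]},{"xyz":[27,-27,0],"twist":[0,0,44]},{"xyz":[29.5,-29.5,0],"twist":[0,0,49]},{"xyz":[32,-32,0],"twist":[0,0,54]},{"xyz":[34,-34,0],"twist":[0,0,57]},{"xyz":[35,-35,0],"twist":[0,0,58.6]},{"xyz":[35,-35,0],"twist":[0,0,58.6]},{"xyz":[35,-35,0],"twist":[0,0,58.6]}]' 8.7 15
python3 - <<'E'
from h import *
cv2.imwrite("pics/s1.png",cv2.resize(env.read_camera("side")[100:350,180:480,::-1],None,fx=2.4,fy=2.4))
s=env.get_state();print(s["ee_rot"])
E
```

```text
time_s: 1.52
tool_pos: [0.5757, 0.2054, 0.302]
ee_rot: [[-0.805, -0.593, -0.001], [-0.593, 0.805, 0.0], [0.001, 0.001, -1.0]]
wrist_force: [-0.5, -0.4, -0.4]
grip_width: 0.994
finger_force: 0.0
[[-8.04768022e-01 -5.93587397e-01 -1.55997342e-03]
 [-5.93588288e-01  8.04768865e-01  1.38687637e-04]
 [ 1.17309481e-03  1.03759333e-03 -9.99998774e-01]]
```

View pics/s1.png

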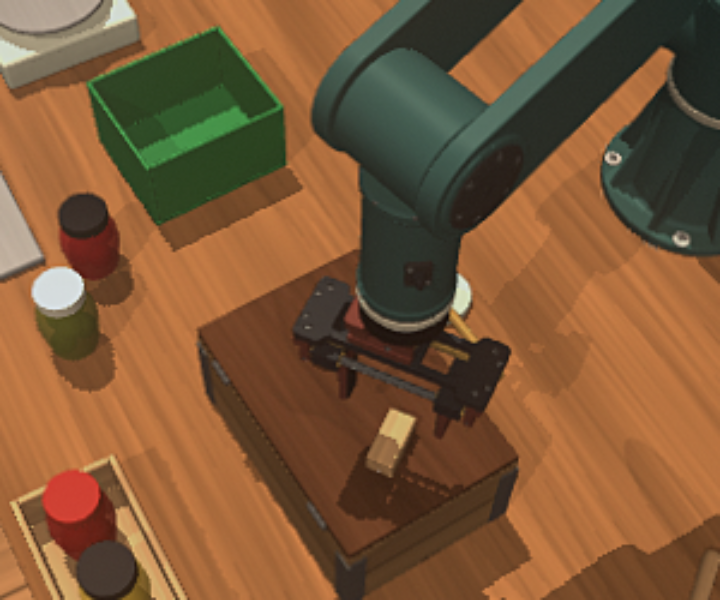

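The view shows the open fingers at (345,385) and (445,425), straddling the offcut at (390,440), with the closing line across its short side. I'll descend and grip.

```bash
python3 -m pendant '[{"xyz":[0,0,-1.5],"twist":[0,0,0]},{"xyz":[0,0,-3.5],"twist":[0,0,0]},{"xyz":[0,0,-5.5],"twist":[0,0,0]},{"xyz":[0,0,-7],"twist":[0,0,0]},{"xyz":[0,0,-7.5],"twist":[0,0,0]},{"xyz":[0,0,-7.5],"twist":[0,0,0]}]' && python3 -m pendant '[{"xyz":[0,0,0],"twist":[0,0,0]},{"xyz":[0,0,0],"twist":[0,0,0]},{"xyz":[0,0,0],"twist":[0,0,0]},{"xyz":[0,0,0],"twist":[0,0,0]},{"xyz":[0,0,0],"twist":[0,0,0]},{"xyz":[0,0,0],"twist":[0,0,0]},{"xyz":[0,0,0],"twist":[0,0,0]},{"xyz":[0,0,0],"twist":[0,0,0]},{"xyz":[0,0,0],"twist":[0,0,0]},{"xyz":[0,0,0],"twist":[0,0,0]},{"xyz":[0,0,0],"twist":[0,0,0]},{"xyz":[0,0,0],"twist":[0,0,0]}]' 0 15
```

```text
time_s: 2.07
tool_pos: [0.5738, 0.2068, 0.2262]
ee_rot: [[-0.803, -0.596, -0.004], [-0.596, 0.803, -0.001], [0.003, 0.002, -1.0]]
wrist_force: [0.3, 0.3, -0.4]
grip_width: 0.994
finger_force: 0.0
time_s: 3.07
tool_pos: [0.5758, 0.2058, 0.2276]
ee_rot: [[-0.804, -0.595, 0.0], [-0.595, 0.804, -0.0], [0.0, -0.0, -1.0]]
wrist_force: [0.5, -0.4, 0.0]
grip_width: 0.319
finger_force: 15.0
```

```bash
python3 -m pendant '[{"xyz":[0,0,1],"twist":[0,0,0]},{"xyz":[0,0,2.5],"twist":[0,0,0]},{"xyz":[0,0,4.5],"twist":[0,0,0]},{"xyz":[0,-1,6],"twist":[0,0,-1]},{"xyz":[0,-3,7],"twist":[0,0,-3]},{"xyz":[-0.2,-6,7],"twist":[0,0,-6]},{"xyz":[-0.5,-9.5,7],"twist":[0,0,-9]},{"xyz":[-0.7,-13,7],"twist":[0,0,-12]},{"xyz":[-1,-16.5,7],"twist":[0,0,-15]},{"xyz":[-1.2,-20,7],"twist":[0,0,-18]},{"xyz":[-1.4,-23.5,7],"twist":[0,0,-21]},{"xyz":[-1.6,-27,7],"twist":[0,0,-24]},{"xyz":[-1.8,-30.5,7],"twist":[0,0,-27]},{"xyz":[-2,-34,7],"twist":[0,0,-30]},{"xyz":[-2.2,-37.5,7],"twist":[0,0,-33]},{"xyz":[-2.5,-41,7],"twist":[0,0,-36]},{"xyz":[-2.8,-44.5,7],"twist":[0,0,-36]},{"xyz":[-3,-48,7],"twist":[0,0,-36]},{"xyz":[-3.2,-51,7],"twist":[0,0,-36]},{"xyz":[-3.2,-53,7],"twist":[0,0,-36]}]' && python3 -m pendant '[{"xyz":[0,-1,0],"twist":[0,0,0]},{"xyz":[0,-1.5,-1],"twist":[0,0,0]},{"xyz":[0,-1.5,-4],"twist":[0,0,0]},{"xyz":[0,-1.5,-7],"twist":[0,0,0]},{"xyz":[0,-1.5,-10],"twist":[0,0,0]},{"xyz":[0,-1.5,-12],"twist":[0,0,0]},{"xyz":[0,-1.5,-12.8],"twist":[0,0,0]},{"xyz":[0,-1.5,-12.8],"twist":[0,0,0]}]'
```

```text
time_s: 4.73
tool_pos: [0.5432, -0.3273, 0.2984]
ee_rot: [[-1.0, -0.007, 0.001], [-0.007, 1.0, -0.002], [-0.001, -0.002, -1.0]]
wrist_force: [-0.6, -0.0, -0.1]
grip_width: 0.315
finger_force: 15.0
time_s: 5.4
tool_pos: [0.5427, -0.3369, 0.1672]
ee_rot: [[-1.0, -0.01, -0.004], [-0.01, 1.0, 0.003], [0.004, 0.003, -1.0]]
wrist_force: [0.4, 0.5, -1.4]
grip_width: 0.316
finger_force: 15.0
```

```bash
python3 -m pendant '[{"xyz":[0,0,0],"twist":[0,0,0]},{"xyz":[0,0,0],"twist":[0,0,0]},{"xyz":[0,0,0],"twist":[0,0,0]},{"xyz":[0,0,0],"twist":[0,0,0]},{"xyz":[0,0,0],"twist":[0,0,0]},{"xyz":[0,0,2],"twist":[0,0,0]},{"xyz":[0,0,5],"twist":[0,0,0]},{"xyz":[0,0,8],"twist":[0,0,0]},{"xyz":[0,0,11],"twist":[0,0,0]},{"xyz":[0,1,12.8],"twist":[0,0,0]}]' 6.5 && python3 -m pendant '[{"xyz":[0.2,3,0],"twist":[0,0,0]},{"xyz":[0.5,6,0],"twist":[0,0,0]},{"xyz":[0.8,9,0],"twist":[0,0,0]},{"xyz":[1,12,0],"twist":[0,0,0]},{"xyz":[1.3,15,0],"twist":[0,0,0]},{"xyz":[1.6,18,0],"twist":[0,0,0]},{"xyz":[1.9,21,0],"twist":[0,0,0]},{"xyz":[2.2,24,0],"twist":[0,0,0]},{"xyz":[2.5,27,0],"twist":[0,0,0]},{"xyz":[2.8,30,0],"twist":[0,0,0]},{"xyz":[3,33,0],"twist":[0,0,0]},{"xyz":[3.3,36,0],"twist":[0,0,0]},{"xyz":[3.5,38.5,0],"twist":[0,0,0]},{"xyz":[3.5,39.7,0],"twist":[0,0,0]},{"xyz":[3.5,39.7,0],"twist":[0,0,0]},{"xyz":[3.5,39.7,0],"twist":[0,0,0]}]' 8.7
python3 - <<'E'
from h import *
cv2.imwrite("pics/t2.png",env.read_camera("top")[120:360,200:600,::-1])
cv2.imwrite("pics/s2.png",env.read_camera("side")[100:350,180:480,::-1])
a,b=cv2.imread("pics/t2.png"),cv2.imread("pics/s2.png")
cv2.imwrite("pics/m2.png",np.hstack([a,cv2.resize(b,(400,333))[:240]]))
E
```

```text
time_s: 6.23
tool_pos: [0.5447, -0.3312, 0.3017]
ee_rot: [[-1.0, -0.007, 0.004], [-0.007, 1.0, -0.004], [-0.004, -0.004, -1.0]]
wrist_force: [0.4, -0.1, -0.0]
grip_width: 0.737
finger_force: 0.0
time_s: 7.57
tool_pos: [0.5787, 0.0676, 0.2978]
ee_rot: [[-1.0, -0.01, 0.0], [-0.01, 1.0, -0.001], [-0.0, -0.001, -1.0]]
wrist_force: [-0.6, 0.3, -0.1]
grip_width: 0.992
finger_force: 0.0
```

View pics/m2.png

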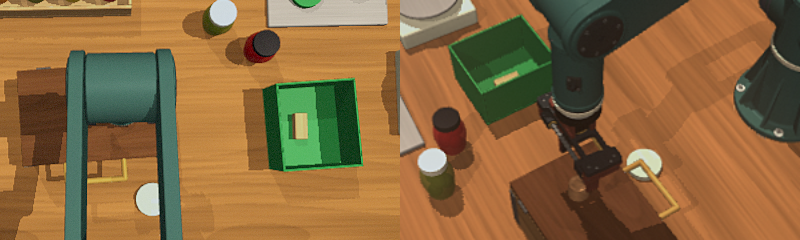

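The offcut lies in the bin at (300,125) in the left half. The cork at (577,187) in the right half sits under the open gripper. I'll descend and grip it.

```bash
python3 -m pendant '[{"xyz":[0,0,-1.5],"twist":[0,0,0]},{"xyz":[0,0.1,-3.5],"twist":[0,0,0]},{"xyz":[0,0.1,-5.5],"twist":[0,0,0]},{"xyz":[0,0.1,-6.7],"twist":[0,0,0]},{"xyz":[0,0.1,-7],"twist":[0,0,0]},{"xyz":[0,0.1,-7],"twist":[0,0,0]}]' && python3 -m pendant '[{"xyz":[0,0,0],"twist":[0,0,0]},{"xyz":[0,0,0],"twist":[0,0,0]},{"xyz":[0,0,0],"twist":[0,0,0]},{"xyz":[0,0,0],"twist":[0,0,0]},{"xyz":[0,0,0],"twist":[0,0,0]},{"xyz":[0,0,0],"twist":[0,0,0]},{"xyz":[0,0,0],"twist":[0,0,0]},{"xyz":[0,0,0],"twist":[0,0,0]},{"xyz":[0,0,0],"twist":[0,0,0]},{"xyz":[0,0,0],"twist":[0,0,0]}]' 0 12
```

```text
time_s: 8.17
tool_pos: [0.5783, 0.0675, 0.2267]
ee_rot: [[-1.0, -0.007, -0.002], [-0.007, 1.0, -0.0], [0.002, -0.0, -1.0]]
wrist_force: [0.2, 0.6, -0.0]
grip_width: 0.99
finger_force: 0.0
time_s: 9.0
tool_pos: [0.5788, 0.069, 0.2277]
ee_rot: [[-1.0, -0.009, 0.0], [-0.009, 1.0, -0.0], [-0.0, -0.0, -1.0]]
wrist_force: [-0.7, 0.4, 1.1]
grip_width: 0.456
finger_force: 12.0
```

```bash
python3 -m pendant '[{"xyz":[0,0,1],"twist":[0,0,0]},{"xyz":[0,0,2.5],"twist":[0,0,0]},{"xyz":[0,0,4.5],"twist":[0,0,0]},{"xyz":[0,-1,6],"twist":[0,0,0]},{"xyz":[0,-3,7],"twist":[0,0,0]},{"xyz":[-0.2,-6,7],"twist":[0,0,0]},{"xyz":[-0.5,-9,7],"twist":[0,0,0]},{"xyz":[-0.7,-12,7],"twist":[0,0,0]},{"xyz":[-1,-15,7],"twist":[0,0,0]},{"xyz":[-1.2,-18,7],"twist":[0,0,0]},{"xyz":[-1.5,-21,7],"twist":[0,0,0]},{"xyz":[-1.8,-24,7],"twist":[0,0,0]},{"xyz":[-2.1,-27,7],"twist":[0,0,0]},{"xyz":[-2.4,-30,7],"twist":[0,0,0]},{"xyz":[-2.7,-33,7],"twist":[0,0,0]},{"xyz":[-3,-36,7],"twist":[0,0,0]},{"xyz":[-3.3,-39,7],"twist":[0,0,0]},{"xyz":[-3.5,-41,7],"twist":[0,0,0]},{"xyz":[-3.5,-42,7],"twist":[0,0,0]},{"xyz":[-3.5,-42,7],"twist":[0,0,0]}]' && python3 -m pendant '[{"xyz":[0,0,-1.5],"twist":[0,0,0]},{"xyz":[0,0,-4],"twist":[0,0,0]},{"xyz":[0,0,-7],"twist":[0,0,0]},{"xyz":[0,0,-10],"twist":[0,0,0]},{"xyz":[0,0,-12],"twist":[0,0,0]},{"xyz":[0,0,-12.8],"twist":[0,0,0]},{"xyz":[0,0,-12.8],"twist":[0,0,0]}]' && python3 -m pendant '[{"xyz":[0,0,0],"twist":[0,0,0]},{"xyz":[0,0,0],"twist":[0,0,0]},{"xyz":[0,0,0],"twist":[0,0,0]},{"xyz":[0,0,0],"twist":[0,0,0]},{"xyz":[0,0,0],"twist":[0,0,0]},{"xyz":[0,0,2],"twist":[0,0,0]},{"xyz":[0,0,5],"twist":[0,0,0]},{"xyz":[0,0,8],"twist":[0,0,0]},{"xyz":[0,0,11],"twist":[0,0,0]},{"xyz":[0,0,13],"twist":[0,0,0]},{"xyz":[0,0,13],"twist":[0,0,0]}]' 6.5
python3 - <<'E'
from h import *
s=env.get_state();print(s["tool_pos"])
cv2.imwrite("pics/s3.png",cv2.resize(env.read_camera("side")[80:400,120:480,::-1],None,fx=1.8,fy=1.8))
E
```

```text
time_s: 10.67
tool_pos: [0.5436, -0.3532, 0.2979]
ee_rot: [[-1.0, -0.006, 0.0], [-0.006, 1.0, -0.001], [-0.0, -0.001, -1.0]]
wrist_force: [0.1, 0.3, -1.0]
grip_width: 0.45
finger_force: 11.9
time_s: 11.25
tool_pos: [0.543, -0.3489, 0.1677]
ee_rot: [[-1.0, -0.01, -0.003], [-0.01, 1.0, 0.003], [0.003, 0.003, -1.0]]
wrist_force: [-0.2, -0.1, 0.3]
grip_width: 0.448
finger_force: 11.9
time_s: 12.17
tool_pos: [0.5457, -0.3527, 0.3056]
ee_rot: [[-1.0, -0.008, 0.008], [-0.009, 1.0, -0.006], [-0.007, -0.006, -1.0]]
wrist_force: [-0.4, 0.0, 0.2]
grip_width: 0.741
finger_force: 0.0
[ 0.54567925 -0.35272627  0.30556972]
```

View pics/s3.png

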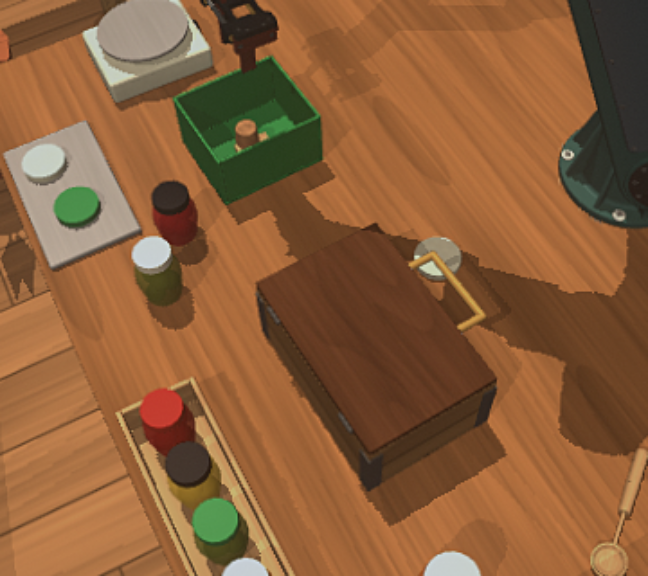

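The cork at (246,132) and the offcut beside it are both in the bin, and the lid is clear and shut. Next is the bar.

```bash
python3 -m pendant '[{"xyz":[-0.3,1.5,0],"twist":[0,0,-3]},{"xyz":[-0.8,4,0],"twist":[0,0,-7]},{"xyz":[-1.4,6.5,0],"twist":[0,0,-12]},{"xyz":[-2,9,0],"twist":[0,0,-17]},{"xyz":[-2.6,11.5,0],"twist":[0,0,-22]},{"xyz":[-3.2,14,0],"twist":[0,0,-27]},{"xyz":[-3.8,16.5,0],"twist":[0,0,-32]},{"xyz":[-4.4,19,0],"twist":[0,0,-37]},{"xyz":[-5,21.5,0],"twist":[0,0,-42]},{"xyz":[-5.6,24,0],"twist":[0,0,-47]},{"xyz":[-6.2,27,0],"twist":[0,0,-52]},{"xyz":[-6.8,30,0],"twist":[0,0,-57]},{"xyz":[-7.5,33,0],"twist":[0,0,-62]},{"xyz":[-8.2,36,0],"twist":[0,0,-67]},{"xyz":[-8.9,39,0],"twist":[0,0,-72]},{"xyz":[-9.6,42,0],"twist":[0,0,-77]},{"xyz":[-10.2,44.5,0],"twist":[0,0,-82]},{"xyz":[-10.6,46.5,0],"twist":[0,0,-86]},{"xyz":[-10.8,47.4,0],"twist":[0,0,-87.3]},{"xyz":[-10.8,47.4,0],"twist":[0,0,-87.3]}]' 3.6 20 && python3 -m pendant '[{"xyz":[0,0,0],"twist":[0,0,0]},{"xyz":[0,0,-1],"twist":[0,0,0]},{"xyz":[0,0,-2.5],"twist":[0,0,0]},{"xyz":[0,0,-4],"twist":[0,0,0]},{"xyz":[0,0,-4],"twist":[0,0,0]},{"xyz":[0,0,-4],"twist":[0,0,0]}]'
python3 - <<'E'
from h import *
s=env.get_state();print(s["tool_pos"],s["ee_rot"][:,1])
cv2.imwrite("pics/s4.png",cv2.resize(env.read_camera("side")[150:350,280:480,::-1],None,fx=3,fy=3))
E
```

```text
time_s: 13.88
tool_pos: [0.4343, 0.1244, 0.2984]
ee_rot: [[-0.057, 0.998, -0.003], [0.998, 0.057, 0.0], [0.0, -0.003, -1.0]]
wrist_force: [0.2, -0.8, -0.1]
grip_width: 0.41
finger_force: 0.0
time_s: 14.38
tool_pos: [0.4353, 0.1219, 0.2588]
ee_rot: [[-0.055, 0.998, -0.003], [0.998, 0.055, -0.001], [-0.0, -0.003, -1.0]]
wrist_force: [-0.1, 0.9, -0.0]
grip_width: 0.408
finger_force: 0.0
[0.4352679  0.1219248  0.25884474] [ 0.99847302  0.05517243 -0.00276206]
```

View pics/s4.png

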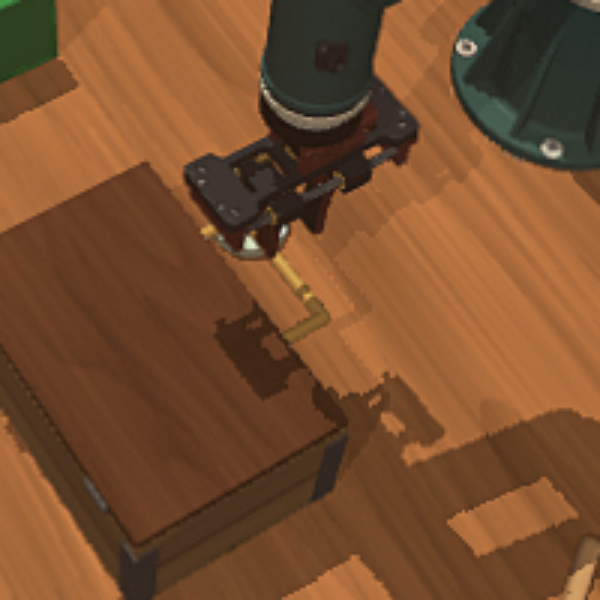

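The open fingers at (270,245) and (318,215) straddle the line of the bar, which runs from (210,230) to (325,310). I'll descend and grip.

```bash
python3 -m pendant '[{"xyz":[0,0,-1],"twist":[0,0,0]},{"xyz":[0,0,-2],"twist":[0,0,0]},{"xyz":[0,0,-3],"twist":[0,0,0]},{"xyz":[0,0,-4],"twist":[0,0,0]},{"xyz":[0,0,-5],"twist":[0,0,0]},{"xyz":[0,0,-5.8],"twist":[0,0,0]},{"xyz":[0,0,-6.2],"twist":[0,0,0]},{"xyz":[0,0,-6.2],"twist":[0,0,0]}]' && python3 -m pendant '[{"xyz":[0,0,0],"twist":[0,0,0]},{"xyz":[0,0,0],"twist":[0,0,0]},{"xyz":[0,0,0],"twist":[0,0,0]},{"xyz":[0,0,0],"twist":[0,0,0]},{"xyz":[0,0,0],"twist":[0,0,0]},{"xyz":[0,0,0],"twist":[0,0,0]},{"xyz":[0,0,0],"twist":[0,0,0]},{"xyz":[0,0,0],"twist":[0,0,0]},{"xyz":[0,0,0],"twist":[0,0,0]},{"xyz":[0,0,0],"twist":[0,0,0]}]' 0 20
```

```text
time_s: 15.1
tool_pos: [0.4357, 0.1227, 0.1973]
ee_rot: [[-0.056, 0.998, -0.001], [0.998, 0.056, -0.0], [-0.0, -0.001, -1.0]]
wrist_force: [0.3, 0.1, 0.2]
grip_width: 0.41
finger_force: 0.0
time_s: 15.93
tool_pos: [0.4365, 0.1229, 0.198]
ee_rot: [[-0.056, 0.998, 0.002], [0.998, 0.056, 0.0], [0.0, 0.002, -1.0]]
wrist_force: [1.9, 1.2, 4.3]
grip_width: 0.127
finger_force: 20.0
```

```bash
python3 -m pendant '[{"xyz":[0,0,0.6],"twist":[0,0,0]},{"xyz":[0.06,0,1.25],"twist":[0,0,0]},{"xyz":[0.13,0.01,1.9],"twist":[0,0,0]},{"xyz":[0.19,0.01,2.5],"twist":[0,0,0]},{"xyz":[0.29,0.02,3.1],"twist":[0,0,0]},{"xyz":[0.39,0.02,3.75],"twist":[0,0,0]},{"xyz":[0.52,0.03,4.4],"twist":[0,0,0]},{"xyz":[0.65,0.04,5],"twist":[0,0,0]},{"xyz":[0.81,0.05,5.6],"twist":[0,0,0]},{"xyz":[0.97,0.05,6.2],"twist":[0,0,0]},{"xyz":[1.16,0.06,6.8],"twist":[0,0,0]},{"xyz":[1.36,0.08,7.4],"twist":[0,0,0]},{"xyz":[1.36,0.08,7.4],"twist":[0,0,0]}]'
```

```text
time_s: 17.02
tool_pos: [0.4498, 0.1236, 0.2719]
ee_rot: [[-0.056, 0.998, 0.0], [0.998, 0.056, -0.0], [-0.0, 0.0, -1.0]]
wrist_force: [3.8, -0.2, -4.0]
grip_width: 0.13
finger_force: 20.0
```

```bash
python3 -m pendant '[{"xyz":[0.22,0.01,0.6],"twist":[0,0,0]},{"xyz":[0.45,0.03,1.17],"twist":[0,0,0]},{"xyz":[0.7,0.04,1.75],"twist":[0,0,0]},{"xyz":[0.96,0.05,2.32],"twist":[0,0,0]},{"xyz":[1.24,0.07,2.88],"twist":[0,0,0]},{"xyz":[1.53,0.09,3.44],"twist":[0,0,0]},{"xyz":[1.84,0.1,3.99],"twist":[0,0,0]},{"xyz":[2.16,0.12,4.53],"twist":[0,0,0]},{"xyz":[2.5,0.14,5.06],"twist":[0,0,0]},{"xyz":[2.84,0.16,5.58],"twist":[0,0,0]},{"xyz":[3.2,0.18,6.1],"twist":[0,0,0]},{"xyz":[3.58,0.2,6.6],"twist":[0,0,0]},{"xyz":[3.97,0.22,7.1],"twist":[0,0,0]},{"xyz":[4.37,0.24,7.58],"twist":[0,0,0]},{"xyz":[4.78,0.26,8.05],"twist":[0,0,0]},{"xyz":[5.2,0.29,8.51],"twist":[0,0,0]},{"xyz":[5.64,0.31,8.96],"twist":[0,0,0]},{"xyz":[6.09,0.34,9.4],"twist":[0,0,0]},{"xyz":[6.09,0.34,9.4],"twist":[0,0,0]},{"xyz":[6.09,0.34,9.4],"twist":[0,0,0]}]' && python3 -m pendant '[{"xyz":[0,0,0],"twist":[0,0,0]},{"xyz":[0,0,0],"twist":[0,0,0]},{"xyz":[0,0,0],"twist":[0,0,0]},{"xyz":[0,0,0],"twist":[0,0,0]},{"xyz":[0,0,0],"twist":[0,0,0]},{"xyz":[0,0,0],"twist":[0,0,0]}]'
python3 - <<'E'
from h import *
cv2.imwrite("pics/s5.png",env.read_camera("side")[:,:,::-1])
cv2.imwrite("pics/t5.png",env.read_camera("top")[:,:,::-1])
s=env.get_state();p=s["tool_pos"]+.061*s["ee_rot"][:,2];print(p)
z=p[2]-.13;print(np.degrees(np.arcsin(z/.24007)-np.arcsin(.006/.24007)))
E
```

```text
time_s: 18.68
tool_pos: [0.5084, 0.1269, 0.3665]
ee_rot: [[-0.056, 0.998, -0.005], [0.998, 0.056, -0.001], [-0.0, -0.005, -1.0]]
wrist_force: [-9.3, -2.5, 5.0]
grip_width: 0.131
finger_force: 20.0
time_s: 19.18
tool_pos: [0.5081, 0.1269, 0.3663]
ee_rot: [[-0.056, 0.998, -0.005], [0.998, 0.056, -0.001], [-0.0, -0.005, -1.0]]
wrist_force: [-9.1, -3.1, 5.6]
grip_width: 0.13
finger_force: 20.0
[0.50784459 0.12687768 0.30526092]
45.457698456805275
```

View pics/s5.png

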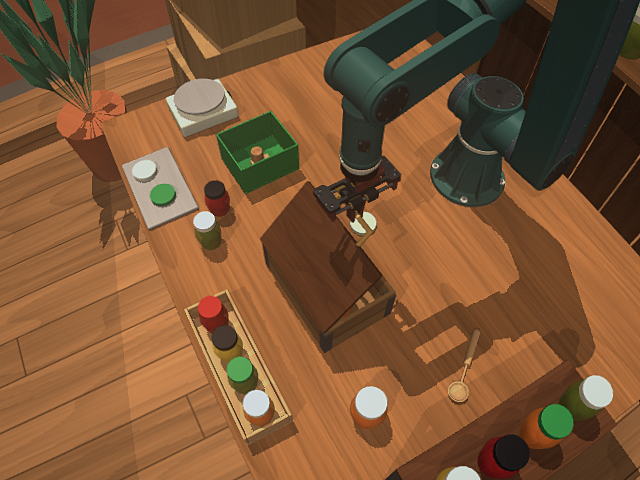

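View pics/t5.png

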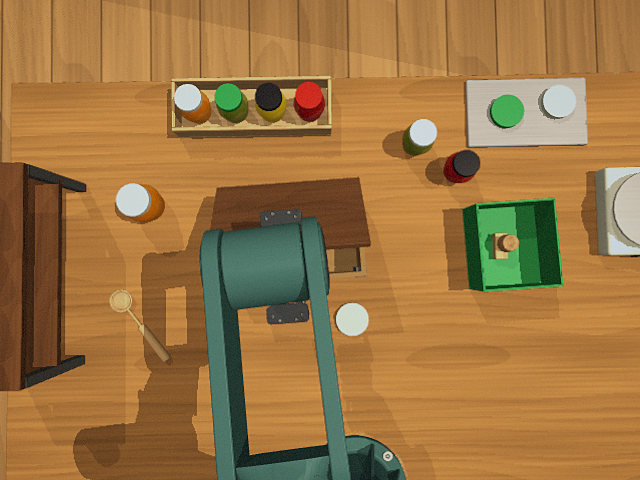

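The side view shows the lid held at about 45° and its front corners near (311,182) and (382,277). The top view shows its front right corner near (369,246), both debris pieces in the bin, and the bystanders where they were. I'll check the angle with one enlarged crop.

Run:
```python
import cv2,numpy as np
s=cv2.imread("pics/s5.png");t=cv2.imread("pics/t5.png")
f=lambda a,u,v:cv2.resize(a[v-30:v+30,u-30:u+30],(390,390),interpolation=cv2.INTER_CUBIC)[:290]
cv2.imwrite("pics/z.png",np.vstack([np.hstack([f(s,311,190),f(s,382,285)]),np.hstack([f(t,360,250),f(s,325,335)])]))
```

```text
(no output)
```

View pics/z.png

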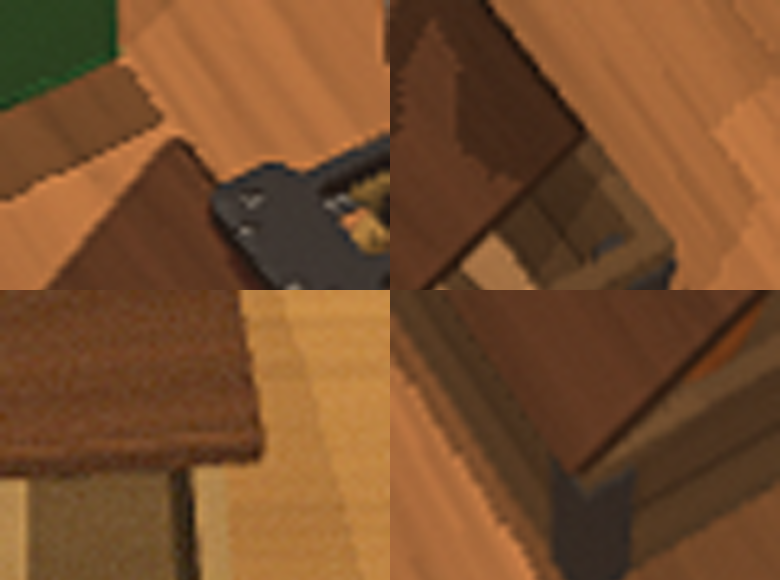

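Run:
```python
from h import *
from scipy.optimize import least_squares
def pr(n,P):
    m=env.camera_model(n);V=np.array(m["view"])
    return cv2.projectPoints(np.array([P]),cv2.Rodrigues(V[:3,:3])[0],V[:3,3],np.array(m["mtx"]),np.array(m["distortion"]))[0][0,0]
def lid(p,th,l):
    hx,hy,yaw=p;x,y,z=l;X=x*np.cos(th)+z*np.sin(th);Z=.13-x*np.sin(th)+z*np.cos(th)
    return np.array([hx+X*np.cos(yaw)-y*np.sin(yaw),hy+X*np.sin(yaw)+y*np.cos(yaw),Z])
c=lambda u,v:((u+.5)/4-.5+205,(v+.5)/4-.5+170)
shut=[((0,.15,.012),c(50,86)),((0,-.15,.012),c(618,44)),((-.2,-.15,.012),c(647,423)),((-.2,.15,.012),c(71,465))]
op=[("side",(-.2,-.15,.012),(307.9,180.9)),("side",(-.2,.15,.012),(381,274.5)),("top",(-.2,-.15,0),(369.8,245.5))]
f=lambda q:np.concatenate([pr("top",lid(q[:3],0,l))-u for l,u in shut]+[pr(n,lid(q[:3],q[3],l))-u for n,l,u in op])
r=least_squares(f,[.675,.136,.056,.785])
print(r.x,np.degrees(r.x[3]));print(np.round(r.fun.reshape(-1,2),1))
print("bar",lid(r.x[:3],r.x[3],(-.24,0,.006)),lid(r.x[:3],0,(-.24,0,.006)))
for d in(42,45,48):print(d,[np.round(pr(n,lid(r.x[:3],np.radians(d),l))-u,1) for n,l,u in op])
```

```text
[0.67520681 0.13596534 0.05686021 0.77606167] 44.46505828773122
[[-1.1 -0.4]
 [ 0.3 -0.5]
 [ 0.6  0.5]
 [-0.2  0.8]
 [-0.8 -0.3]
 [-0.1  1.4]
 [ 0.8  0.7]]
bar [0.50839701 0.12647026 0.30239586] [0.43559467 0.12232624 0.136     ]
42 [array([1.5, 0.2]), array([2. , 1.3]), array([0.7, 4. ])]
45 [array([-1.3, -0.3]), array([-0.6,  1.4]), array([ 0.8, -0. ])]
48 [array([-4.3, -0.8]), array([-3.4,  1.7]), array([ 0.9, -4.3])]
```

```bash
python3 -m pendant '[{"xyz":[0.02,0,0.07],"twist":[0,0,0]},{"xyz":[0.03,0,0.15],"twist":[0,0,0]},{"xyz":[0.03,0,0.15],"twist":[0,0,0]},{"xyz":[0.03,0,0.15],"twist":[0,0,0]},{"xyz":[0.03,0,0.15],"twist":[0,0,0]},{"xyz":[0.03,0,0.15],"twist":[0,0,0]},{"xyz":[0.03,0,0.15],"twist":[0,0,0]},{"xyz":[0.03,0,0.15],"twist":[0,0,0]}]' && python3 -c "
from bench import env
print(env.hand_in())"
```

```text
time_s: 19.95
tool_pos: [0.5093, 0.127, 0.3676]
ee_rot: [[-0.056, 0.998, -0.003], [0.998, 0.056, -0.0], [-0.0, -0.003, -1.0]]
wrist_force: [-5.8, -1.8, 3.3]
grip_width: 0.129
finger_force: 20.0
the job is handed in; nothing more can be done
None
```

The cork and the offcut are both in the green bin, and I handed the job in at about 20 s with the arm holding the lid at about 45° (camera and arm readings put it within about half a degree); the jars outside the chest, the cap and the spoon look unmoved in the last pictures, and nothing touched the jars inside, which I could not see clearly.

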